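# Crank a screw bowl lift up to its stop

### The arm

A 6-joint arm with a two-finger parallel gripper is mounted at the origin on the work surface; the furniture and walls round the work are solid. World frame = base frame: x ahead of the robot, y to its left, z up, the work surface at z = 0. Lengths are in mm, angles in rad, forces in N, time in s.
With the tool pointing down it reaches from about 275 to 750 mm from the base axis. Payload 10.2 kg.
Tool frame: the origin (TCP) lies at the very end of the fingers, on their centre line; the grasp point (between the pads) lies 19 mm behind it (ctrl.grip_depth is the distance from the TCP to the grasp point, in mm); z points along the fingers, x is the direction in which the jaws open and shut, and the axes are right-handed (so a half turn about z gives the same grasp; the last joint's range is limited). The gripper opens to 85 mm and grips with 20 to 120 N. Pads are 22 mm wide; open, the fingers measure 114 mm over their backs; the gripper's body (76 mm by 85 mm) begins 54 mm behind the grasp point. The pads swing forward as they close: fully open they stand 13 mm farther back than shut.
Start: joints at [1.009, 0.313, 1.498, -0, 1.331, -0.223], TCP at [174.5, 495.158, 231.294] pointing down, gripper open.
Joint ranges: [-2.94, 2.94], [-0.97, 2.17], [0.19, 2.56], [-1.23, 4.37], [0.02, 3.11], [-2.88, 2.88]. Speed limits (rad/s): [2.39, 2.39, 3.01, 3.14, 3.14, 3.14].

### API

Orientations are given as a unit quaternion [w, x, y, z].
In Python, from rig import ctrl gives the robot as it stands.
- The arm moves only by the tool play_rows, never from a script. Its argument "motion" is a list of rows, each a list of 2 entries, a list of its own where there are three numbers: the shift along the tool's x, y, z in mm, then the turn, a rotation vector about the tool's x, y, z in degrees. A call has 1 to 20 rows; each row shifts and turns the commanded pose from where the row before left it, along the tool's axes as they then stand; what a row does not reach is not made up. A row lasts 1/12 s, in which the tool goes at most 41.7 mm and 7.16 degrees, less where a joint would pass 70% of its speed; a pose out of reach is approached as far as the arm can. A call with a gripper value outside its range is refused whole. "fingers" is the finger opening in mm, from 0 to 85.4, set as the call begins (left out, the last holds). The fingers move at their own pace and stop on an object; "squeeze" is the grip in N (left out, the last holds). Time passes only in rows, so rows that do not move let the fingers close. It gives the time, the measured TCP pose, the force and the opening at its end, in the units of the state.
- ctrl.sense(): the state, without advancing time (a new reading comes with each control period).
- ctrl.capture(name): name is "scene" or "top" or "wrist"; returns the picture (480x640x3 uint8, red, green, blue); there is no depth.
- ctrl.get_calibration(name): a dict with "K" (3x3 intrinsics, pixels), "R" (3x3) and "t" (3): a world point X has camera coordinates R X + t; the wrist camera has in their place "tool_from_camera" (4x4, takes a point from camera to tool coordinates, whose origin is the TCP and whose axes are the tool frame's). Camera axes: x right, y down, z forward; pixel columns grow to the right and rows downward; lengths in mm; the calibration is good to about 2 mm. A picture is of the moment at which its call begins: read the wrist's pose just before it. get_calibration takes no time and is no camera call.
- ctrl.finish_job(): hands the job in, once; it reports no verdict.
Trained networks look in the newest picture that a camera, given by its name, has taken for a name from the list of things; names that differ only in an ending like _2 or _b are one class to them, and where a whole thing is asked for, a point or a joint stands for the part that bears it (a point fixed in the world has none). Each returns a list of dicts, best first, with "p" (0 to 1); they miss things now and then, are a little off and sometimes report something else, mostly with a low value. They report only what shows in the picture. A call takes as long as a camera call.
- ctrl.spot_in(camera, name): "position" ([column, row] as shares, 0 to 1, of the picture: columns of its width, rows of its height, amid what is visible of it).
The state is a dict: "time_s": time; "joints": joint angles; "dq": joint speeds; "tau": joint torques, N m; "eef_pos": TCP position; "ee_rot": TCP orientation; "force": force on the tool from outside, world axes, zero at the start; "wrist_torque": the same for the moment, N m; "grip_width": opening from 0.0 (shut) to 1.0 (fully open).
Only numpy, scipy, OpenCV 4.12 (cv2) and the standard library are available. Lean on these libraries where they do the work, as an engineer would, in place of code of your own. Each camera call takes 0.05 s, during which the arm holds its last target. There are 200 camera calls.

### The job

Fit the loose crank on the square shaft of the bowl lift, turning it gently until it drops fully home, then wind it clockwise (seen from above) until the tray with the bowl has come all the way up against the red rubber stops. Stop as soon as you feel the stops, without forcing them, and leave the crank sitting on the shaft and the other things on the worktop where they are.

Things in the scene. Friction and masses are not known exactly. Their poses are not given: they have to be found in the camera images.
- jack: grey-painted screw lift, fixed to the worktop. Origin on the worktop under the vertical screw axis, z up, +x from the screw to the tray. Base plate 260 x 130 x 14 mm (x -65 to +195 mm, y +-65 mm). A screw and two guide rods carry a head plate, 50 x 108 mm in x and y, its top 168 mm above the worktop. The drive shaft stands up from the middle of the head
- shaft_seat (a point): on the shaft axis, at the top of the shaft's round collar (34 mm across), 172 mm above the worktop: the underside of the crank's hub rests here when fully home. Its axes are the base's and do not turn with the shaft
- shaft_top (a point): on the shaft axis, at the top of the shaft's square part, 194 mm above the worktop. The square, 20 x 20 mm, reaches 22 mm down to the collar; above it stands a round pilot pin, 20 mm across, tapered tip at 206 mm. The square's angle is random and not reported (this point's axes are the base's). It does not turn by itself: friction about 0.2 N m
- stop (a point): on the screw axis, at the underside of two red rubber stop rings under the head, 140 mm above the worktop. The blue carriage meets them at joint lift = 0.012. They are springy: turning the crank freely takes about 3 N at the knob; past the touch it takes about 32 N more per radian of crank turn (8 N per 15 mm of knob travel). Let go, it springs back a little
- lift (a joint): height in m of the blue tray carriage above its lowest position, growing upward. One clockwise turn of the shaft, seen from above, raises it 4 mm, an anticlockwise one lowers it; it stays where it is left. It starts between 2 and 7 mm and meets the rubber stops at 0.012
- tray_top (a point): centre of the top of the blue round tray, 120 mm across, 128 mm from the screw axis along the lift's +x and 104 mm above the worktop at lift = 0. A small white bowl with a lime in it is fixed on it; bowl and lime reach about 53 mm above this point
- crank: loose crank, about 0.27 kg, standing on the worktop on its hub. Origin at the centre of the hub's underside, z up, +x along the arm from hub to knob. Dark hub 36 x 36 x 40 mm; arm 18 mm wide, 30 to 40 mm above the underside
- crank_socket (a point): mouth of the socket, at the centre of the hub's underside. Square blind hole, 23 x 23 mm, 35 mm deep, sides along the crank's x and y. Set on the shaft at a wrong angle, it slips over the pilot pin and rests on the square's top; in four angles a quarter turn apart (each with about 9 degrees of play either way) it drops 22 mm to the collar
- crank_boss (a point): centre of the round steel boss on top of the hub, on the hub's axis, 62 mm above the underside; 28 mm across, 40 to 78 mm above the underside (the hub below is wider); grasp here to carry and fit the crank
- crank_knob (a point): centre of the wooden knob, 62 mm from the hub axis along the crank's +x, 62 mm above the hub's underside; 24 mm across, 41 to 83 mm above the underside. It spins freely about its own upright axis, so a gripper that holds it need not turn while winding
- salt_shaker: glass salt shaker with steel cap, 44 mm across, 90 mm tall, origin at the centre of its underside; a bystander
- spice_jar: spice jar with black cap, 41 mm across, 105 mm tall, origin at the centre of its underside; a bystander
- garlic: garlic bulb, about 52 mm across and tall, origin at the centre of its underside; a bystander

How it is judged (in metres and radians):
On the way, in this order (a step that is already met when the one before it is completed fails the run):
1. the crank is fully home on the shaft (horizontal distance between crank and shaft_seat below 0.004 m and z of crank in the frame of shaft_seat below 0.005 m and angle between crank's own z axis and vertical below 0.15 rad), for 0.2 s.
2. the tray has come up to the rubber stops (value of joint lift above 0.0117 m), for 0.2 s.
At the end, for the whole second after the job is handed in: the tray stands against the rubber stops (not more than 0.3 mm, half a radian of crank turn, short of touching them, and not more than 0.4 mm pressed into them), and the crank sits upright and at rest on the shaft, its underside within 5 mm of the collar and within 4 mm of the shaft's axis (all of step 1 and value of joint lift between 0.0117 and 0.0124 m and linear speed of crank below 0.02 m/s).
It fails at once if the rubber stops are forced (pressed in by more than 0.4 mm, 0.6 rad of crank turn, about 24 N at the knob) (value of joint lift above 0.0124 m).
It fails at once if the crank is pressed or wedged on the lift with more than 60 N (contact forces added up) before it is home (contact force between crank and jack above 60 N and z of crank in the frame of shaft_seat above 0.008 m).
It fails at once if a bystander is pushed more than 30 mm or tipped (distance of any of salt_shaker, spice_jar, garlic from where it was at the start of the episode above 0.03 m or angle between any of salt_shaker, spice_jar's own z axis and vertical above 0.5 rad).
It also fails if it takes over 72 s, if anything falls off the work surface, if the arm or the gripper's body presses on something with over 40 N, if the wrist force passes 120 N, or if a joint passes its speed limit or range.

## Working session

There is one attempt and no reset: what is moved stays moved. The work goes in short steps, Python scripts to look and compute and a tool call to move; the robot and the scene stay as the last step left them, time stands still between calls to the robot, and variables do not carry over. Pictures are saved under pics/ and viewed, about 8 in all and at most 12, crops included, and the job is handed in when it is done.

Besides the shell and the picture viewer there is one more tool, called after "Call:" by a JSON object that holds its "fn" and its "kwargs", one argument or row to a line. play_rows: Moves the arm, as the interface text tells. Its arguments: {"type":"object","properties":{"motion":{"type":"array"},"fingers":{"type":"number"},"squeeze":{"type":"number"}},"required":["motion"]}

```bash
mkdir -p pics; ls
cat > h.py <<'E'
from rig import ctrl
import numpy as np, cv2
from scipy.spatial.transform import Rotation as Ro
def save(c,n,crop=None,s=1):
    im=np.asarray(ctrl.capture(c))[:,:,::-1]
    if crop: im=im[crop[1]:crop[3],crop[0]:crop[2]]
    cv2.imwrite('pics/'+n,cv2.resize(im,None,fx=s,fy=s))
def cal(c):
    k=ctrl.get_calibration(c)
    K=np.array(k['K'])
    if c=='wrist':
        s=ctrl.sense();T=np.eye(4);q=s['ee_rot'];T[:3,:3]=Ro.from_quat([q[1],q[2],q[3],q[0]]).as_matrix();T[:3,3]=s['eef_pos']
        M=np.linalg.inv(T@np.array(k['tool_from_camera']));return K,M[:3,:3],M[:3,3]
    return K,np.array(k['R']),np.array(k['t']).ravel()
def ray(c,uv,z):
    K,R,t=cal(c);d=R.T@np.linalg.inv(K)@[uv[0],uv[1],1];o=-R.T@t
    return o+d*(z-o[2])/d[2]
def proj(c,X):
    K,R,t=cal(c);p=K@(R@np.array(X)+t);return p[:2]/p[2]
E
python3 - <<'E'
from h import *
print(ctrl.sense())
for c in('scene','top'):
    save(c,c+'0.png'); K,R,t=cal(c); print(c,K[0,0],-R.T@t)
    for n,z in(('crank',40),('crank_boss',78),('crank_knob',83),('jack',168),('shaft_top',194),('tray_top',110),('salt_shaker',45),('spice_jar',50),('garlic',26)):
        for d in ctrl.spot_in(c,n)[:2]:
            uv=np.array(d['position'])*[640,480]; print(n,round(d['p'],2),uv.round(),ray(c,uv,z).round())
E
```

```text
pics
{'time_s': 0.0, 'joints': array([ 1.00858806e+00,  3.13468601e-01,  1.49844620e+00,  6.73113498e-06,
        1.33100524e+00, -2.23404381e-01]), 'dq': array([-3.16256406e-04,  6.49002758e-04,  5.10234362e-04, -8.79371823e-04,
        2.55400980e-04, -6.42595727e-05]), 'tau': array([-7.97931152e-04, -4.12266612e+01, -2.59741312e+01, -2.71092194e-04,
        4.17535906e-03, -3.32100376e-05]), 'eef_pos': array([174.35803927, 494.92471966, 230.72212885]), 'ee_rot': array([ 2.50898294e-04,  8.16198548e-01,  5.77771140e-01, -6.14449687e-04]), 'force': array([1.12149236, 0.69159045, 0.24626986]), 'wrist_torque': array([-0.00524634,  0.02398115, -0.0043125 ]), 'grip_width': 1.0027522618321922}
scene 483.474751348711 [ -28.21586015 -614.21046802  822.47660569]
crank 0.7 [314. 270.] [465.  -7.  40.]
crank_boss 0.61 [312. 272.] [434. -40.  78.]
jack 0.74 [425. 294.] [ 496. -286.  168.]
shaft_top 0.73 [428. 294.] [ 479. -303.  194.]
tray_top 0.58 [450. 266.] [ 641. -241.  110.]
salt_shaker 0.91 [314. 315.] [ 377. -112.   45.]
spice_jar 0.7 [352. 402.] [ 299. -308.   50.]
garlic 0.69 [214. 218.] [400. 323.  26.]
top 608.7115566527361 [ 327.9713935    -4.29082359 1511.21432613]
crank 0.88 [323. 255.] [449. -18.  40.]
crank 0.51 [412. 203.] [ 580. -235.   40.]
crank_boss 0.78 [320. 255.] [445. -11.  78.]
crank_knob 0.93 [316. 256.] [443.  -2.  83.]
jack 0.65 [414. 206.] [ 551. -218.  168.]
shaft_top 0.75 [319. 253.] [439.  -7. 194.]
shaft_top 0.59 [413. 199.] [ 562. -211.  194.]
tray_top 0.88 [418. 170.] [ 646. -238.  110.]
salt_shaker 0.62 [363. 284.] [ 379. -115.   45.]
spice_jar 0.71 [446. 320.] [ 295. -310.   50.]
spice_jar 0.71 [413. 203.] [ 576. -235.   50.]
```

Run:
```python
from h import *
a=np.asarray(ctrl.capture('top'))[:,:,::-1][130:340,270:490]
b=np.asarray(ctrl.capture('scene'))[:,:,::-1][200:450,260:520]
a=cv2.resize(a,(400,int(400*210/220)));b=cv2.resize(b,(400,int(400*250/260)))
h=min(len(a),len(b));cv2.imwrite('pics/ab.png',cv2.resize(np.hstack([a[:h],b[:h]]),None,fx=1,fy=1,interpolation=cv2.INTER_CUBIC))
```

```text
(no output)
```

View pics/ab.png

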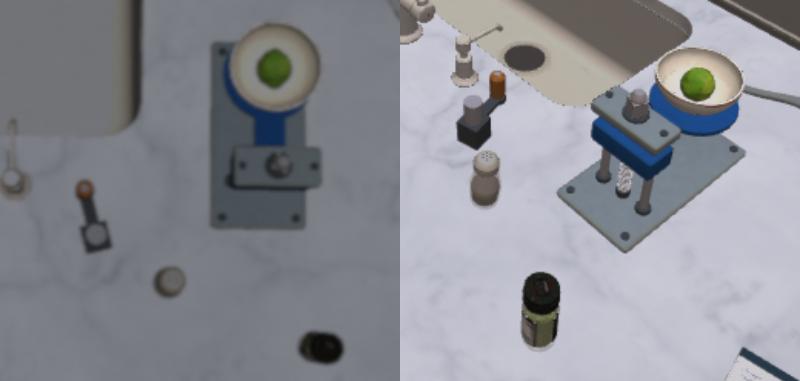

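```bash
cat >> h.py <<'E'
def rel(P):
    "shift in tool axes to reach world P"
    s=ctrl.sense();q=s['ee_rot'];r=Ro.from_quat([q[1],q[2],q[3],q[0]]);return r.inv().apply(np.array(P)-s['eef_pos'])
def st():
    s=ctrl.sense();q=s['ee_rot'];m=Ro.from_quat([q[1],q[2],q[3],q[0]]).as_matrix()
    print('t',round(s['time_s'],2),'p',s['eef_pos'].round(1),'xang',np.degrees(np.arctan2(m[1,0],m[0,0])).round(1),'z',m[:,2].round(3),'F',s['force'].round(1),'M',np.round(s['wrist_torque'],2),'g',round(s['grip_width']*85.4,1),'j',s['joints'].round(2))
E
python3 - <<'E'
from h import *
B=ray('top',(322.3,258.7),78);k=ray('top',(316.8,234),83);S=ray('top',(423.5,220.2),206)
print(B,k,S,np.linalg.norm(k-B), np.degrees(np.arctan2(*(k-B)[[1,0]])))
for p in((480,130),(0,0)):pass
L=ray('top',(270+275/1.818,130+68/1.818),150);print('lime',L)
print('garlic',ray('scene',(214,218),26))
print(ctrl.get_calibration('wrist'))
print(rel([B[0],B[1],231])); st()
E
```

```text
[436.84589634 -15.65724074  78.        ] [494.79884085  -2.02570651  83.        ] [ 513.05910434 -232.6254942   206.        ] 59.74414199710098 13.236348563005624
lime [ 642.28166995 -238.25193836  150.        ]
garlic [399.53150415 322.82674894  26.        ]
{'K': array([[359.5175862 ,   0.        , 319.50074155],
       [  0.        , 359.5175862 , 238.43093438],
       [  0.        ,   0.        ,   1.        ]]), 'tool_from_camera': array([[ 9.99999890e-01, -3.67061281e-04, -2.91964603e-04,
         1.54113870e+00],
       [ 4.39067829e-04,  9.51525146e-01,  3.07570649e-01,
        -7.92675769e+01],
       [ 1.64914385e-04, -3.07570744e-01,  9.51525202e-01,
        -1.42743592e+02],
       [ 0.00000000e+00,  0.00000000e+00,  0.00000000e+00,
         1.00000000e+00]])}
[-3.94569698e+02  4.17219098e+02  2.96019135e-01]
t 1.1 p [174.5 495.2 231.3] xang 70.6 z [-0.  0. -1.] F [ 0.3  0.7 -0.5] M [ 0.01 -0.03 -0.05] g 85.4 j [ 1.01  0.31  1.5   0.    1.33 -0.22]
```

Call:
{"fn": "play_rows", "kwargs": {
  "motion": [
    [[-28.7,28.05,-1.5],[0,0,0]],
    [[-28.7,28.05,-1.5],[0,0,0]],
    [[-28.7,28.05,-1.5],[0,0,0]],
    [[-28.7,28.05,-1.5],[0,0,0]],
    [[-28.7,28.05,-1.5],[0,0,0]],
    [[-28.7,28.05,-1.5],[0,0,0]],
    [[-28.7,28.05,-1.5],[0,0,0]],
    [[-28.7,28.05,-1.5],[0,0,0]],
    [[-28.7,28.05,-1.5],[0,0,0]],
    [[-28.7,28.05,-1.5],[0,0,0]],
    [[-28.7,28.05,-1.5],[0,0,0]],
    [[-28.7,28.05,-1.5],[0,0,0]],
    [[-28.7,28.05,-1.5],[0,0,0]],
    [[-28.7,28.05,-1.5],[0,0,0]],
    [[-28.7,28.05,-1.5],[0,0,0]],
    [[-28.7,28.05,-1.5],[0,0,0]],
    [[-28.7,28.05,-1.5],[0,0,0]],
    [[-28.7,28.05,-1.5],[0,0,0]],
    [[-28.7,28.05,-1.5],[0,0,0]],
    [[-28.7,28.05,-1.5],[0,0,0]]
  ]
}}

```text
time_s: 2.77
eef_pos: [513.3, -234.7, 261.3]
ee_rot: [0.0, 0.816, 0.578, 0.0]
force: [0.8, -0.1, 0.5]
grip_width: 0.997
```

Run:
```python
from h import *
st(); save('wrist','w1.png'); print(proj('wrist',[513,-232.6,206]))
```

```text
t 2.77 p [ 513.3 -234.7  261.3] xang 70.6 z [ 0. -0. -1.] F [ 0.8 -0.1  0.5] M [-0.03 -0.01 -0.03] g 85.1 j [-0.64  0.38  1.32  0.    1.44 -1.87]
[328.60582197 256.92024723]
```

View pics/w1.png

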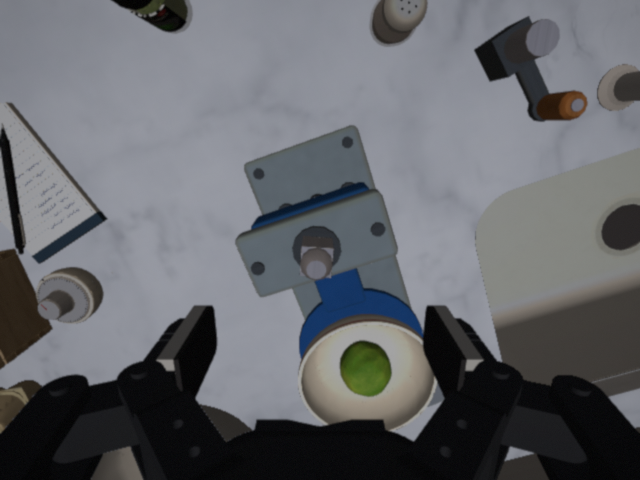

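Run:
```python
from h import *
im=cv2.imread('pics/w1.png')
a=cv2.resize(im[215:290,275:365],None,fx=6.6,fy=6.6,interpolation=cv2.INTER_CUBIC)
b=cv2.resize(im[5:130,465:600],None,fx=3,fy=3,interpolation=cv2.INTER_CUBIC)
o=np.zeros((500,800,3),np.uint8);a=a[:,:594];b=cv2.resize(im[10:130,465:595],(206*1,190));o[:a.shape[0],:594]=a[:500];o[:190,594:]=b
cv2.imwrite('pics/w1z.png',o)
for uv,z in(((317,262),206),((258,268),168),((378,229),168)):print(ray('wrist',uv,z).round(1))
for uv,z in(((543,38),78),((574,105),83)):print(ray('wrist',uv,z).round(1))
```

```text
[ 513.7 -240.1  206. ]
[ 518.1 -286.2  168. ]
[ 519.1 -198.2  168. ]
[440.4 -21.9  78. ]
[499.1  -8.3  83. ]
```

View pics/w1z.png

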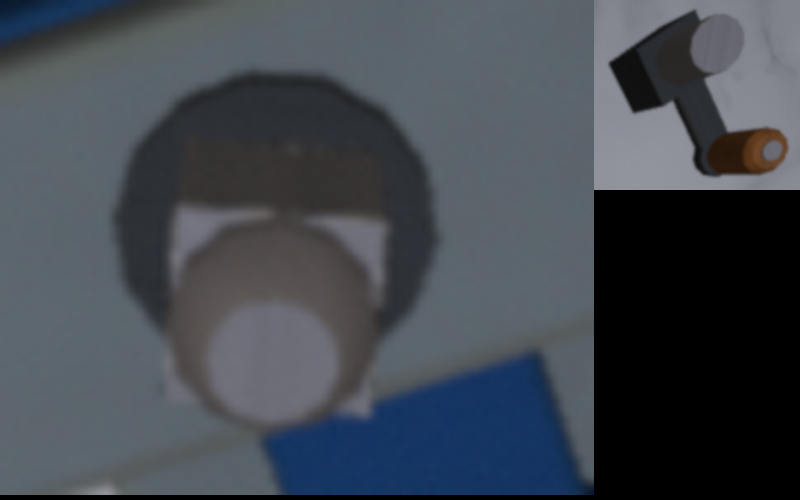

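Run:
```python
from h import *
f=lambda p:(275+p[0]/6.6,215+p[1]/6.6)
P=[ray('wrist',f(p),194)[:2] for p in((178,203),(388,222),(370,415),(168,397))]
print(np.round(P,1),np.mean(P,0))
for i in range(4):
    d=P[(i+1)%4]-P[i];print(np.linalg.norm(d).round(1),np.degrees(np.arctan2(d[1],d[0])).round(1)%90)
print('collar',ray('wrist',f((277,228)),172)); print('tip',ray('wrist',f((272,355)),206))
```

```text
[[ 505.  -246.9]
 [ 513.3 -229.1]
 [ 531.3 -237.1]
 [ 523.1 -254.6]] [ 518.17899976 -241.90249193]
19.7 64.9
19.7 66.0
19.4 64.8
19.7 66.69999999999999
collar [ 517.77215387 -241.85712991  172.        ]
tip [ 517.62237606 -241.97266567  206.        ]
```

Call:
{"fn": "play_rows", "kwargs": {
  "motion": [
    [[25.2,-19.9,0],[0,0,0]],
    [[25.2,-19.9,8],[0,0,0]],
    [[25.2,-19.9,8],[0,0,0]],
    [[25.2,-19.9,10],[0,0,0]],
    [[25.2,-19.9,12],[0,0,0]],
    [[25.2,-19.9,12],[0,0,0]],
    [[25.2,-19.9,12],[0,0,0]],
    [[0,0,0],[0,0,-6.5]],
    [[0,0,0],[0,0,-6.5]],
    [[0,0,0],[0,0,-6.5]],
    [[0,0,0],[0,0,-6.5]],
    [[0,0,0],[0,0,-6.5]],
    [[0,0,0],[0,0,0]]
  ]
}}

```text
time_s: 3.9
eef_pos: [440.1, -19.9, 199.4]
ee_rot: [0.0, 0.62, 0.784, 0.0]
force: [0.2, 0.9, -1.0]
grip_width: 0.998
```

Run:
```python
from h import *
st(); p0=proj('wrist',[440.4,-21.9,78]);print(p0)
save('wrist','w2.png')
im=cv2.imread('pics/w2.png');x,y=max(0,int(p0[0])-100),max(0,int(p0[1])-120);print('crop',x,y)
cv2.imwrite('pics/w2z.png',cv2.resize(im[y:y+190,x:x+250],None,fx=3.1,fy=3.1,interpolation=cv2.INTER_CUBIC))
```

```text
t 3.9 p [440.1 -19.9 199.4] xang 103.3 z [ 0. -0. -1.] F [ 0.2  0.9 -1. ] M [-0.05 -0.   -0.02] g 85.2 j [-0.31  0.16  1.78 -0.    1.2  -2.12]
[315.01013353 229.59983718]
crop 215 109
```

View pics/w2z.png

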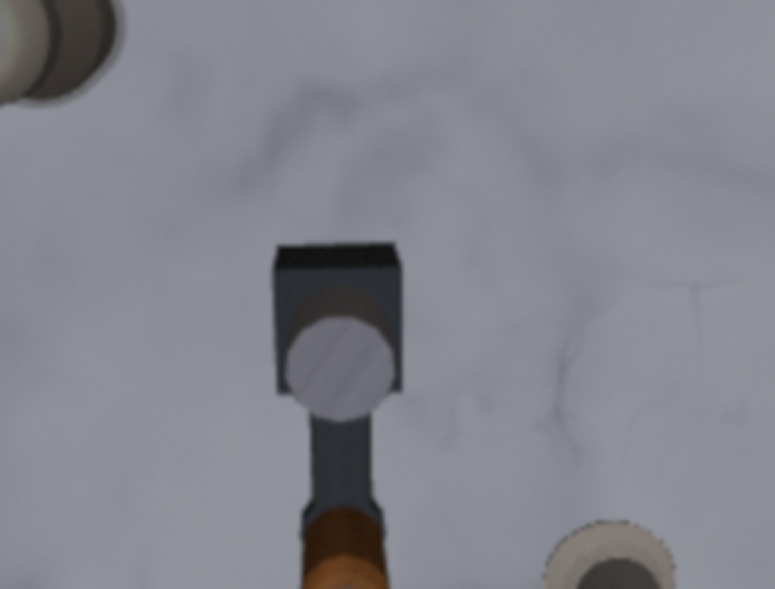

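Run:
```python
from h import *
B=ray('wrist',(215+341/3.1,109+369/3.1),78);print(B,rel([B[0],B[1],43]))
a=ray('wrist',(215+275/3.1,109+266/3.1),40);b=ray('wrist',(215+402/3.1,109+263/3.1),40);print(a,b,np.degrees(np.arctan2(*(b-a)[[1,0]])))
```

```text
[437.46051307 -14.7620172   78.        ] [  5.66812543  -1.39490947 156.34755025]
[423.56040399 -36.03524564  40.        ] [414.95729825  -2.31107329  40.        ] 104.31104213498082
```

Call:
{"fn": "play_rows", "kwargs": {
  "motion": [
    [[5.7,-1.4,20],[0,0,0]],
    [[0,0,30],[0,0,0]],
    [[0,0,30],[0,0,0]],
    [[0,0,30],[0,0,0]],
    [[0,0,24],[0,0,0]],
    [[0,0,12],[0,0,0]],
    [[0,0,8],[0,0,0]],
    [[0,0,0],[0,0,0]]
  ],
  "fingers": 50,
  "squeeze": 50
}}

```text
time_s: 4.62
eef_pos: [436.9, -14.6, 44.3]
ee_rot: [-0.001, 0.623, 0.782, -0.0]
force: [0.1, 0.1, 0.3]
grip_width: 0.583
```

Call:
{"fn": "play_rows", "kwargs": {
  "motion": [
    [[0,0,0],[0,0,0]],
    [[0,0,0],[0,0,0]],
    [[0,0,0],[0,0,0]],
    [[0,0,0],[0,0,0]],
    [[0,0,0],[0,0,0]],
    [[0,0,0],[0,0,0]]
  ],
  "fingers": 10,
  "squeeze": 50
}}

```text
time_s: 5.12
eef_pos: [438.1, -15.0, 46.2]
ee_rot: [0.001, 0.622, 0.783, 0.0]
force: [-0.4, 0.1, 7.5]
grip_width: 0.314
```

Run:
```python
from h import *
st(); p=proj('wrist',[437,-15,78]);save('wrist','w3.png',(200,100,460,300),3); print(p)
```

```text
t 5.12 p [438.1 -15.   46.2] xang 103.1 z [ 0.002 -0.001 -1.   ] F [-0.4  0.1  7.5] M [0.03 0.15 0.03] g 26.8 j [-0.3   0.39  1.96 -0.    0.79 -2.1 ]
[316.09617968 348.13457153]
```

View pics/w3.png

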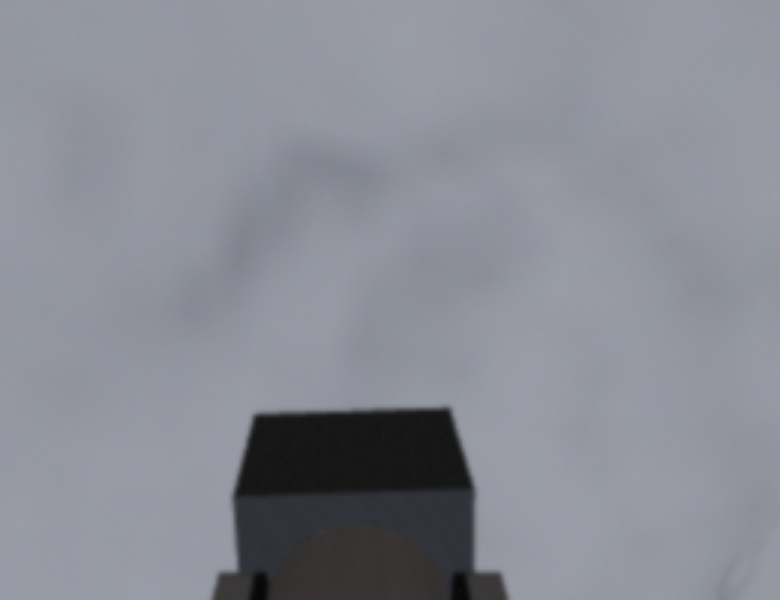

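Run:
```python
from h import *
f=lambda x,y:(200+x/3,100+y/3)
for z,p,q in((40,(236,494),(471,488)),(0,(253,414),(449,408))):
    a=ray('wrist',f(*p),z);b=ray('wrist',f(*q),z);m=(a+b)/2;d=(b-a)/np.linalg.norm(b-a);c=m+18*np.array([d[1],-d[0],0])
    print(np.linalg.norm(b-a),np.degrees(np.arctan2(d[1],d[0])),'centre',c,rel([c[0],c[1],46.2]))
```

```text
34.91293312791375 104.64125442713595 centre [437.41681763 -13.94118222  40.        ] [ 1.16310796 -0.43400521  0.03183301]
36.06076584401243 104.90462855015676 centre [437.89632244 -14.43338789   0.        ] [ 0.57519963 -0.07826174  0.0331173 ]
```

Call:
{"fn": "play_rows", "kwargs": {
  "motion": [
    [[0,0,-20],[0,0,0]],
    [[0,0,-36],[0,0,0]],
    [[0,0,-38],[0,0,0]],
    [[0,0,-38],[0,0,0]],
    [[0,0,-38],[0,0,0]],
    [[0,0,-38],[0,0,0]],
    [[-34.3,3.7,-12],[0,0,0]],
    [[-34.3,3.7,0],[0,0,0]],
    [[-34.3,3.7,0],[0,0,0]],
    [[-34.3,3.7,0],[0,0,0]],
    [[-34.3,3.7,0],[0,0,0]],
    [[-34.3,3.7,0],[0,0,0]],
    [[-34.3,3.7,0],[0,0,0]],
    [[0,0,0],[0,0,6.5]],
    [[0,0,0],[0,0,6.5]],
    [[0,0,0],[0,0,6.5]],
    [[0,0,0],[0,0,6.5]],
    [[0,0,0],[0,0,6.5]],
    [[0,0,0],[0,0,6.4]],
    [[0,0,0],[0,0,0]]
  ]
}}

```text
time_s: 6.83
eef_pos: [516.8, -242.5, 264.9]
ee_rot: [-0.001, 0.848, 0.53, -0.0]
force: [0.5, 0.2, -3.4]
grip_width: 0.313
```

Run:
```python
from h import *
st(); print(rel([517.9,-242.8,264]));save('wrist','w4.png',(200,100,460,300),3)
for z in(206,194,172):print(proj('wrist',[518,-242,z]))
```

```text
t 6.83 p [ 516.8 -242.5  264.9] xang 64.0 z [-0.001  0.001 -1.   ] F [ 0.5  0.2 -3.4] M [-0.05  0.07  0.01] g 26.7 j [-0.64  0.4   1.29  0.    1.45 -1.76]
[0.24405941 1.15057073 0.920466  ]
[318.81705745 262.28414721]
[318.85225561 255.28765152]
[318.90839927 244.12772607]
```

View pics/w4.png

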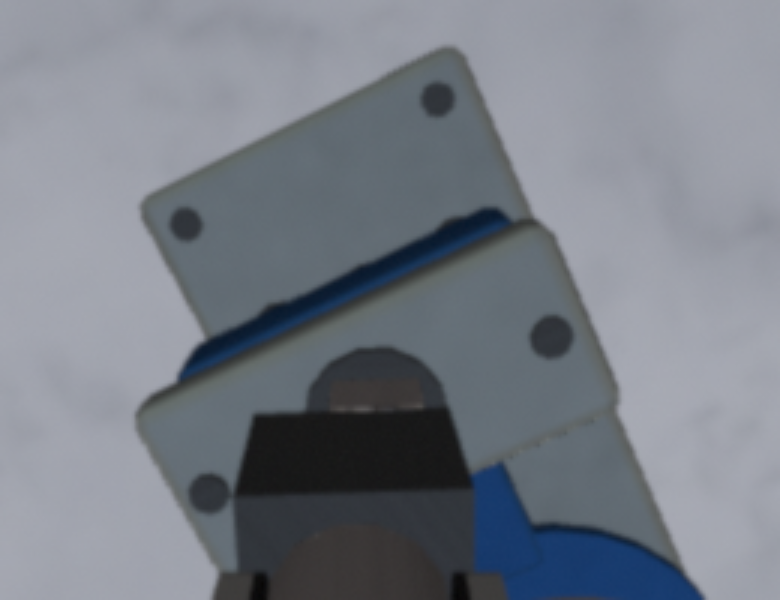

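Run:
```python
from h import *
f=lambda x,y:(200+x/3,100+y/3)
for n,x,y,z in (('collar',375,414,172),('scr',551,336,168),('scr',208,493,168),('sqL',330,408,194),('sqR',422,407,194)):print(n,proj('wrist',[518,-242,z]),ray('wrist',f(x,y),z).round(1), rel(ray('wrist',f(x,y),z)).round(1))
print('collarL,R',ray('wrist',f(306,405),172).round(1),ray('wrist',f(444,405),172).round(1))
im=cv2.imread('pics/w1.png')
```

```text
collar [318.90839927 244.12772607] [ 515.8 -236.3  172. ] [ 5.2 -3.5 93. ]
scr [318.91760801 242.29726389] [ 517.5 -192.6  168. ] [ 45.3 -20.9  97. ]
scr [318.91760801 242.29726389] [ 517.6 -281.3  168. ] [-34.6  17.6  97. ]
sqL [318.85225561 255.28765152] [ 504.1 -241.4  194. ] [ -4.5 -11.9  71. ]
sqR [318.85225561 255.28765152] [ 512.2 -224.1  194. ] [ 14.6 -12.1  71. ]
collarL,R [ 507.  -249.6  172. ] [ 520.7 -221.1  172. ]
```

Run:
```python
from h import *
st(); print(rel([517.0,-237.6,264.9]))
```

```text
t 6.88 p [ 516.8 -242.6  265. ] xang 64.3 z [-0.001  0.001 -1.   ] F [-0.7 -0.6 -2.6] M [-0.04  0.06 -0.  ] g 26.8 j [-0.64  0.4   1.29  0.    1.45 -1.77]
[ 4.55210385 -1.98204487  0.08357175]
```

Call:
{"fn": "play_rows", "kwargs": {
  "motion": [
    [[4.5,-2.0,0],[0,0,0]],
    [[0,0,4],[0,0,0]],
    [[0,0,4],[0,0,0]],
    [[0,0,3],[0,0,0]],
    [[0,0,2],[0,0,0]],
    [[0,0,2],[0,0,0]],
    [[0,0,2],[0,0,0]],
    [[0,0,0],[0,0,0]]
  ]
}}

```text
time_s: 7.55
eef_pos: [517.1, -237.8, 247.8]
ee_rot: [-0.0, 0.847, 0.531, -0.0]
force: [-0.6, 0.5, -3.9]
grip_width: 0.307
```

Run:
```python
from h import *
st(); print(rel([517.0,-237.6,242]))
```

```text
t 7.55 p [ 517.1 -237.8  247.8] xang 64.2 z [-0.001  0.    -1.   ] F [-0.6  0.5 -3.9] M [-0.02 -0.01  0.01] g 26.2 j [-0.64  0.4   1.33  0.    1.41 -1.76]
[ 0.1426445  -0.15837729  5.82558067]
```

Call:
{"fn": "play_rows", "kwargs": {
  "motion": [
    [[0,0,2],[0,0,0]],
    [[0,0,2],[0,0,0]],
    [[0,0,1.5],[0,0,0]],
    [[0,0,1.5],[0,0,0]],
    [[0,0,1.5],[0,0,0]],
    [[0,0,1.5],[0,0,0]],
    [[0,0,0],[0,0,0]]
  ]
}}

```text
time_s: 8.13
eef_pos: [517.1, -237.8, 237.9]
ee_rot: [-0.0, 0.847, 0.531, -0.0]
force: [0.1, 0.3, -3.3]
grip_width: 0.31
```

Run:
```python
from h import *
st()
```

```text
t 8.13 p [ 517.1 -237.8  237.9] xang 64.2 z [-0.  0. -1.] F [ 0.1  0.3 -3.3] M [0.03 0.04 0.  ] g 26.4 j [-0.64  0.41  1.35 -0.    1.39 -1.76]
```

Call:
{"fn": "play_rows", "kwargs": {
  "motion": [
    [[0,0,2],[0,0,0]],
    [[0,0,3],[0,0,0]],
    [[0,0,3],[0,0,0]],
    [[0,0,3],[0,0,0]],
    [[0,0,3],[0,0,0]],
    [[0,0,2],[0,0,0]],
    [[0,0,1.5],[0,0,0]],
    [[0,0,0],[0,0,0]]
  ]
}}

```text
time_s: 8.8
eef_pos: [517.1, -237.8, 220.4]
ee_rot: [-0.0, 0.847, 0.531, -0.0]
force: [-0.1, -0.5, -3.3]
grip_width: 0.31
```

Run:
```python
from h import *
st()
```

```text
t 8.8 p [ 517.1 -237.8  220.4] xang 64.2 z [-0.  0. -1.] F [-0.1 -0.5 -3.3] M [0.02 0.04 0.  ] g 26.4 j [-0.64  0.42  1.38 -0.    1.35 -1.76]
```

Call:
{"fn": "play_rows", "kwargs": {
  "motion": [
    [[0,0,1],[0,0,0]],
    [[0,0,1],[0,0,0]],
    [[0,0,0],[0,0,0]]
  ]
}}

```text
time_s: 9.05
eef_pos: [517.2, -237.8, 218.7]
ee_rot: [-0.0, 0.847, 0.531, -0.0]
force: [-0.0, 0.4, -2.2]
grip_width: 0.311
```

Call:
{"fn": "play_rows", "kwargs": {
  "motion": [
    [[0,0,0],[0,0,0]],
    [[0,0,0],[0,0,0]],
    [[0,0,0],[0,0,0]],
    [[0,0,0],[0,0,0]],
    [[0,0,-12],[0,0,0]],
    [[0,0,-20],[0,0,0]],
    [[0,0,-20],[0,0,0]],
    [[0,0,-14],[0,0,0]],
    [[0,0,0],[0,0,0]]
  ],
  "fingers": 56
}}

```text
time_s: 9.8
eef_pos: [517.9, -238.3, 288.0]
ee_rot: [0.003, 0.847, 0.531, 0.001]
force: [0.5, -0.6, 0.2]
grip_width: 0.654
```

Run:
```python
from h import *
st(); save('wrist','w5.png',(180,140,460,350),2.8)
for X in([517,-237,250],[573.6,-262.5,255]):print((proj('wrist',X)-[180,140])*2.8)
```

```text
t 9.8 p [ 517.9 -238.3  288. ] xang 64.2 z [ 0.005 -0.003 -1.   ] F [ 0.5 -0.6  0.2] M [-0.03  0.01 -0.01] g 55.9 j [-0.64  0.38  1.26 -0.    1.5  -1.76]
[386.960636   377.46634068]
[395.45910924 662.5927745 ]
```

View pics/w5.png

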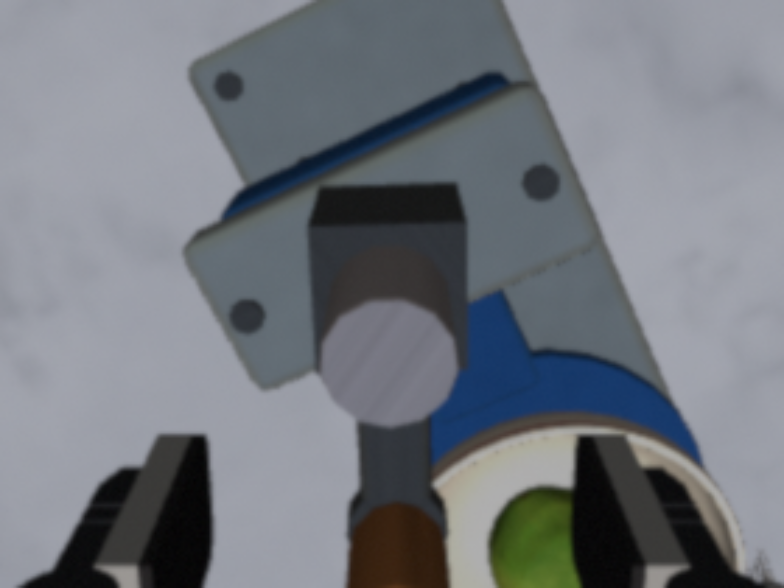

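Run:
```python
from h import *
st(); print(rel([573.6,-262.5,222]))
```

```text
t 9.85 p [ 517.6 -238.1  285.9] xang 64.2 z [ 0.002 -0.002 -1.   ] F [ 0.7  0.3 -1. ] M [0.   0.02 0.  ] g 55.9 j [-0.64  0.38  1.26  0.    1.5  -1.76]
[ 2.42477103 60.91852607 64.05209724]
```

Call:
{"fn": "play_rows", "kwargs": {
  "motion": [
    [[1,20,0],[0,0,0]],
    [[1,25,0],[0,0,0]],
    [[0.5,16,0],[0,0,0]],
    [[0,0,20],[0,0,0]],
    [[0,0,20],[0,0,0]],
    [[0,0,12],[0,0,0]],
    [[0,0,9],[0,0,0]],
    [[0,0,0],[0,0,0]]
  ]
}}

```text
time_s: 10.52
eef_pos: [572.4, -261.6, 220.9]
ee_rot: [-0.002, 0.847, 0.531, -0.001]
force: [0.8, -0.1, 0.1]
grip_width: 0.652
```

Call:
{"fn": "play_rows", "kwargs": {
  "motion": [
    [[0,0,0],[0,0,0]],
    [[0,0,0],[0,0,0]],
    [[0,0,0],[0,0,0]],
    [[0,0,0],[0,0,0]],
    [[0,0,0],[0,0,0]],
    [[0,0,0],[0,0,0]]
  ],
  "fingers": 10,
  "squeeze": 40
}}

```text
time_s: 11.02
eef_pos: [573.6, -262.4, 224.7]
ee_rot: [0.001, 0.847, 0.531, 0.0]
force: [1.8, -0.6, 4.2]
grip_width: 0.265
```

Run:
```python
from h import *
st(); save('wrist','w6.png',(160,120,480,360),2.4)
save('scene','s6.png',(360,220,520,360),4)
for n in('tray_top',):print(n)
```

```text
t 11.02 p [ 573.6 -262.4  224.7] xang 64.2 z [ 0.002 -0.001 -1.   ] F [ 1.8 -0.6  4.2] M [-0.19 -0.29 -0.02] g 22.6 j [-0.61  0.55  1.16  0.    1.43 -1.73]
tray_top
```

View pics/s6.png

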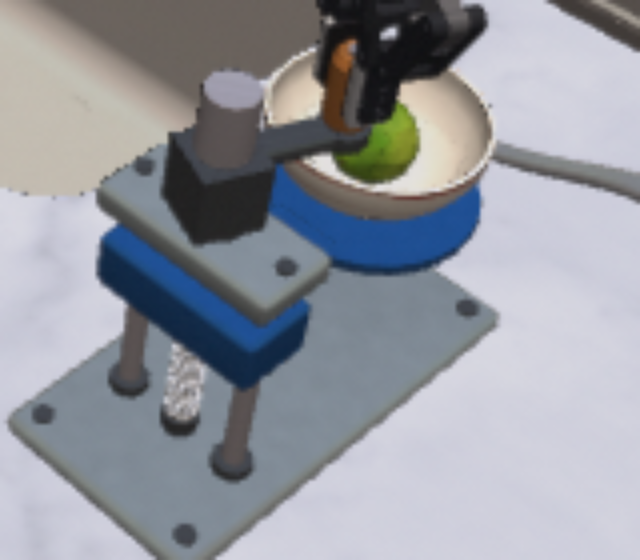

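Run:
```python
from h import *
import json
b=np.radians(88.5+15*np.arange(28));p=62*np.c_[np.cos(b),np.sin(b)].round(3);d=np.diff(p,axis=0).round(1)
print(json.dumps([[[x,y,0],[0,0,0]] for x,y in d.tolist()]))
```

```text
[[[-16.1, -1.7, 0], [0, 0, 0]], [[-15.1, -5.8, 0], [0, 0, 0]], [[-13.1, -9.5, 0], [0, 0, 0]], [[-10.2, -12.6, 0], [0, 0, 0]], [[-6.6, -14.8, 0], [0, 0, 0]], [[-2.5, -16.0, 0], [0, 0, 0]], [[1.7, -16.1, 0], [0, 0, 0]], [[5.8, -15.1, 0], [0, 0, 0]], [[9.5, -13.1, 0], [0, 0, 0]], [[12.6, -10.2, 0], [0, 0, 0]], [[14.8, -6.6, 0], [0, 0, 0]], [[16.0, -2.5, 0], [0, 0, 0]], [[16.1, 1.7, 0], [0, 0, 0]], [[15.1, 5.8, 0], [0, 0, 0]], [[13.1, 9.5, 0], [0, 0, 0]], [[10.2, 12.6, 0], [0, 0, 0]], [[6.6, 14.8, 0], [0, 0, 0]], [[2.5, 16.0, 0], [0, 0, 0]], [[-1.7, 16.1, 0], [0, 0, 0]], [[-5.8, 15.1, 0], [0, 0, 0]], [[-9.5, 13.1, 0], [0, 0, 0]], [[-12.6, 10.2, 0], [0, 0, 0]], [[-14.8, 6.6, 0], [0, 0, 0]], [[-16.0, 2.5, 0], [0, 0, 0]], [[-16.1, -1.7, 0], [0, 0, 0]], [[-15.1, -5.8, 0], [0, 0, 0]], [[-13.1, -9.5, 0], [0, 0, 0]]]
```

Call:
{"fn": "play_rows", "kwargs": {
  "motion": [
    [[-16.1,-1.7,0],[0,0,0]],
    [[-15.1,-5.8,0],[0,0,0]],
    [[-13.1,-9.5,0],[0,0,0]],
    [[-10.2,-12.6,0],[0,0,0]],
    [[-6.6,-14.8,0],[0,0,0]],
    [[-2.5,-16.0,0],[0,0,0]],
    [[0,0,0],[0,0,0]]
  ]
}}

```text
time_s: 11.7
eef_pos: [489.3, -293.5, 224.9]
ee_rot: [0.001, 0.847, 0.531, -0.0]
force: [-4.2, -2.7, 4.9]
grip_width: 0.267
```

```bash
cat >> h.py <<'E'
def ph():
    s=ctrl.sense();d=s['eef_pos'][:2]-np.array([517.1,-236.9]);r=np.linalg.norm(d);a=np.arctan2(d[1],d[0]);F=s['force'][:2]
    print('r',r.round(1),'a',np.degrees(a).round(1),'Frad',(F@d/r).round(1),'Fccw',(F@[-d[1],d[0]]/r).round(1))
E
python3 -c "
from h import *
st();ph()"
```

```text
t 11.7 p [ 489.3 -293.5  224.9] xang 64.1 z [ 0.    -0.002 -1.   ] F [-4.2 -2.7  4.9] M [-0.5   0.45  0.04] g 22.8 j [-0.74  0.42  1.37 -0.    1.36 -1.86]
r 63.0 a -116.1 Frad 4.2 Fccw -2.6
```

Call:
{"fn": "play_rows", "kwargs": {
  "motion": [
    [[1.7,-16.1,0],[0,0,0]],
    [[5.8,-15.1,0],[0,0,0]],
    [[9.5,-13.1,0],[0,0,0]],
    [[12.6,-10.2,0],[0,0,0]],
    [[14.8,-6.6,0],[0,0,0]],
    [[16.0,-2.5,0],[0,0,0]],
    [[16.1,1.7,0],[0,0,0]],
    [[15.1,5.8,0],[0,0,0]],
    [[13.1,9.5,0],[0,0,0]],
    [[10.2,12.6,0],[0,0,0]],
    [[6.6,14.8,0],[0,0,0]],
    [[2.5,16.0,0],[0,0,0]],
    [[-1.7,16.1,0],[0,0,0]],
    [[-5.8,15.1,0],[0,0,0]],
    [[-9.5,13.1,0],[0,0,0]],
    [[-12.6,10.2,0],[0,0,0]],
    [[-14.8,6.6,0],[0,0,0]],
    [[-16.0,2.5,0],[0,0,0]],
    [[0,0,0],[0,0,0]]
  ]
}}

```text
time_s: 13.28
eef_pos: [573.4, -264.7, 224.6]
ee_rot: [0.002, 0.848, 0.531, 0.001]
force: [3.3, -3.2, 7.3]
grip_width: 0.267
```

```bash
python3 -c "
from h import *
st();ph();save('scene','s7.png',(360,220,520,360),4)
a=cv2.imread('pics/s6.png');b=cv2.imread('pics/s7.png');cv2.imwrite('pics/s67.png',cv2.resize(np.hstack([a[:,:400],b[:,:400]]),None,fx=1,fy=1))"
```

```text
t 13.28 p [ 573.4 -264.7  224.6] xang 64.1 z [ 0.003 -0.002 -1.   ] F [ 3.3 -3.2  7.3] M [-0.52 -0.57 -0.03] g 22.8 j [-0.62  0.56  1.15  0.    1.43 -1.74]
r 62.8 a -26.3 Frad 4.4 Fccw -1.4
```

View pics/s67.png

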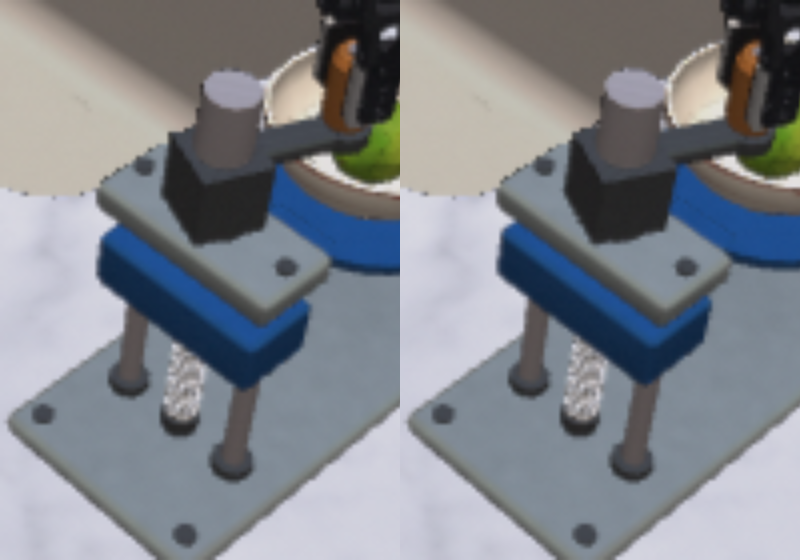

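Call:
{"fn": "play_rows", "kwargs": {
  "motion": [
    [[-16.1,-1.7,0],[0,0,0]],
    [[-15.1,-5.8,0],[0,0,0]],
    [[-13.1,-9.5,0],[0,0,0]],
    [[0,0,0],[0,0,0]]
  ]
}}

```text
time_s: 13.67
eef_pos: [537.4, -296.7, 224.9]
ee_rot: [0.002, 0.848, 0.53, -0.0]
force: [1.1, -5.3, 6.3]
grip_width: 0.268
```

Run:
```python
from h import *
st();ph()
b=np.radians(133.5+10*np.arange(37));p=62*np.c_[np.cos(b),np.sin(b)];d=np.diff(p,axis=0).round(1)
for i in range(0,36,2):print(20*i//2,d[i].tolist(),d[i+1].tolist())
```

```text
t 13.67 p [ 537.4 -296.7  224.9] xang 64.1 z [ 0.001 -0.003 -1.   ] F [ 1.1 -5.3  6.3] M [-0.88 -0.12  0.06] g 22.9 j [-0.69  0.52  1.22 -0.    1.4  -1.81]
r 63.2 a -71.2 Frad 5.3 Fccw -0.7
0 [-7.2, -8.1] [-5.6, -9.2]
20 [-4.0, -10.1] [-2.2, -10.6]
40 [-0.3, -10.8] [1.6, -10.7]
60 [3.4, -10.2] [5.2, -9.5]
80 [6.7, -8.5] [8.1, -7.2]
100 [9.2, -5.6] [10.1, -4.0]
120 [10.6, -2.2] [10.8, -0.3]
140 [10.7, 1.6] [10.2, 3.4]
160 [9.5, 5.2] [8.5, 6.7]
180 [7.2, 8.1] [5.6, 9.2]
200 [4.0, 10.1] [2.2, 10.6]
220 [0.3, 10.8] [-1.6, 10.7]
240 [-3.4, 10.2] [-5.2, 9.5]
260 [-6.7, 8.5] [-8.1, 7.2]
280 [-9.2, 5.6] [-10.1, 4.0]
300 [-10.6, 2.2] [-10.8, 0.3]
320 [-10.7, -1.6] [-10.2, -3.4]
340 [-9.5, -5.2] [-8.5, -6.7]
```

Call:
{"fn": "play_rows", "kwargs": {
  "motion": [
    [[-7.2,-8.1,0],[0,0,0]],
    [[-5.6,-9.2,0],[0,0,0]],
    [[-4.0,-10.1,0],[0,0,0]],
    [[-2.2,-10.6,0],[0,0,0]],
    [[0,0,0],[0,0,0]],
    [[0,0,0],[0,0,0]]
  ]
}}

```text
time_s: 14.17
eef_pos: [495.5, -296.1, 224.9]
ee_rot: [0.001, 0.847, 0.531, -0.001]
force: [-3.6, -5.1, 8.1]
grip_width: 0.264
```

```bash
python3 -c "
from h import *
ph()"
```

```text
r 63.0 a -110.0 Frad 6.0 Fccw -1.6
```

Call:
{"fn": "play_rows", "kwargs": {
  "motion": [
    [[-0.3,-10.8,0],[0,0,0]],
    [[1.6,-10.7,0],[0,0,0]],
    [[0,0,0],[0,0,0]],
    [[0,0,0],[0,0,0]]
  ]
}}

```text
time_s: 14.5
eef_pos: [476.8, -285.1, 224.8]
ee_rot: [0.001, 0.847, 0.531, -0.001]
force: [-4.5, -3.5, 8.8]
grip_width: 0.269
```

```bash
python3 -c "
from h import *
ph()"
```

```text
r 62.8 a -129.9 Frad 5.5 Fccw -1.2
```

Call:
{"fn": "play_rows", "kwargs": {
  "motion": [
    [[3.4,-10.2,0],[0,0,0]],
    [[5.2,-9.5,0],[0,0,0]],
    [[0,0,0],[0,0,0]],
    [[0,0,0],[0,0,0]]
  ]
}}

```text
time_s: 14.83
eef_pos: [463.0, -268.2, 224.7]
ee_rot: [0.0, 0.847, 0.531, -0.0]
force: [-4.2, -1.1, 8.3]
grip_width: 0.265
```

```bash
python3 -c "
from h import *
ph()"
```

```text
r 62.5 a -150.0 Frad 4.1 Fccw -1.2
```

Call:
{"fn": "play_rows", "kwargs": {
  "motion": [
    [[6.7,-8.5,0],[0,0,0]],
    [[8.1,-7.2,0],[0,0,0]],
    [[0,0,0],[0,0,0]],
    [[0,0,0],[0,0,0]]
  ]
}}

```text
time_s: 15.17
eef_pos: [455.7, -247.7, 224.5]
ee_rot: [0.0, 0.847, 0.532, 0.0]
force: [-2.7, 0.7, 7.7]
grip_width: 0.265
```

```bash
python3 -c "
from h import *
ph()"
```

```text
r 62.4 a -170.0 Frad 2.5 Fccw -1.2
```

Call:
{"fn": "play_rows", "kwargs": {
  "motion": [
    [[9.2,-5.6,0],[0,0,0]],
    [[10.1,-4.0,0],[0,0,0]],
    [[0,0,0],[0,0,0]],
    [[0,0,0],[0,0,0]]
  ]
}}

```text
time_s: 15.5
eef_pos: [455.7, -226.3, 224.2]
ee_rot: [-0.0, 0.847, 0.532, 0.0]
force: [0.2, 1.0, 6.8]
grip_width: 0.265
```

```bash
python3 -c "
from h import *
ph()"
```

```text
r 62.3 a 170.2 Frad -0.0 Fccw -1.1
```

Call:
{"fn": "play_rows", "kwargs": {
  "motion": [
    [[10.6,-2.2,0],[0,0,0]],
    [[10.8,-0.3,0],[0,0,0]],
    [[0,0,0],[0,0,0]],
    [[0,0,0],[0,0,0]]
  ]
}}

```text
time_s: 15.83
eef_pos: [462.8, -206.4, 223.9]
ee_rot: [0.0, 0.847, 0.532, 0.0]
force: [2.3, -0.1, 5.3]
grip_width: 0.267
```

```bash
python3 -c "
from h import *
ph()"
```

```text
r 62.2 a 150.7 Frad -2.1 Fccw -1.0
```

Call:
{"fn": "play_rows", "kwargs": {
  "motion": [
    [[10.7,1.6,0],[0,0,0]],
    [[10.2,3.4,0],[0,0,0]],
    [[0,0,0],[0,0,0]],
    [[0,0,0],[0,0,0]]
  ]
}}

```text
time_s: 16.17
eef_pos: [476.3, -190.1, 223.8]
ee_rot: [0.0, 0.847, 0.531, 0.0]
force: [3.2, -1.2, 5.4]
grip_width: 0.266
```

```bash
python3 -c "
from h import *
ph()"
```

```text
r 62.1 a 131.1 Frad -3.0 Fccw -1.6
```

Call:
{"fn": "play_rows", "kwargs": {
  "motion": [
    [[9.5,5.2,0],[0,0,0]],
    [[8.5,6.7,0],[0,0,0]],
    [[0,0,0],[0,0,0]],
    [[0,0,0],[0,0,0]]
  ]
}}

```text
time_s: 16.5
eef_pos: [494.7, -179.3, 223.9]
ee_rot: [0.0, 0.847, 0.531, -0.0]
force: [1.6, -3.3, 4.7]
grip_width: 0.263
```

```bash
python3 -c "
from h import *
ph()"
```

```text
r 61.8 a 111.2 Frad -3.6 Fccw -0.3
```

Call:
{"fn": "play_rows", "kwargs": {
  "motion": [
    [[7.2,8.1,0],[0,0,0]],
    [[5.6,9.2,0],[0,0,0]],
    [[0,0,0],[0,0,0]],
    [[0,0,0],[0,0,0]]
  ]
}}

```text
time_s: 16.83
eef_pos: [515.6, -175.4, 224.0]
ee_rot: [0.0, 0.847, 0.531, -0.0]
force: [0.0, -1.8, 6.6]
grip_width: 0.268
```

```bash
python3 -c "
from h import *
ph()"
```

```text
r 61.5 a 91.4 Frad -1.8 Fccw 0.0
```

Call:
{"fn": "play_rows", "kwargs": {
  "motion": [
    [[4.0,10.1,0],[0,0,0]],
    [[2.2,10.6,0],[0,0,0]],
    [[0,0,0],[0,0,0]],
    [[0,0,0],[0,0,0]]
  ]
}}

```text
time_s: 17.17
eef_pos: [534.5, -178.0, 223.8]
ee_rot: [-0.003, 0.847, 0.531, -0.003]
force: [-14.3, 2.3, 12.4]
grip_width: 0.264
```

```bash
python3 -c "
from h import *
ph()"
```

```text
r 61.5 a 73.5 Frad -1.9 Fccw 14.3
```

Call:
{"fn": "play_rows", "kwargs": {
  "motion": [
    [[-1.0,-5.3,0],[0,0,0]],
    [[-1.2,-5.3,0],[0,0,0]],
    [[0,0,0],[0,0,0]],
    [[0,0,0],[0,0,0]]
  ]
}}

```text
time_s: 17.5
eef_pos: [526.0, -175.9, 223.9]
ee_rot: [-0.0, 0.847, 0.531, -0.0]
force: [0.6, -2.1, 6.2]
grip_width: 0.269
```

```bash
python3 -c "
from h import *
ph()"
```

```text
r 61.6 a 81.7 Frad -2.0 Fccw -0.9
```

Call:
{"fn": "play_rows", "kwargs": {
  "motion": [
    [[0,0,0],[0,0,0]],
    [[0,0,0],[0,0,0]],
    [[0,0,0],[0,0,0]],
    [[0,0,0],[0,0,0]],
    [[0,0,-5],[0,0,0]],
    [[0,0,-15],[0,0,0]],
    [[0,0,-25],[0,0,0]],
    [[0,0,-25],[0,0,0]],
    [[0,0,-10],[0,0,0]],
    [[-20,0,0],[0,0,0]],
    [[-20,0,0],[0,0,0]],
    [[0,0,0],[0,0,0]]
  ],
  "fingers": 40
}}

```text
time_s: 18.5
eef_pos: [508.1, -213.5, 303.3]
ee_rot: [-0.0, 0.848, 0.53, -0.001]
force: [-0.6, 0.0, -0.6]
grip_width: 0.473
```

```bash
python3 -c "
from h import *
st();save('scene','s8.png',(340,200,520,360),3)
ctrl.capture('wrist');a=cv2.imread('pics/s8.png');w=cv2.cvtColor(np.asarray(ctrl.capture('wrist')),cv2.COLOR_RGB2BGR)
for n,z in(('crank_boss',250),('crank_knob',255)):
  for d in ctrl.spot_in('wrist',n)[:1]:print(n,d['p'],ray('wrist',np.array(d['position'])*[640,480],z))
w=cv2.resize(w,(400,300));o=np.zeros((480,800,3),np.uint8);o[:,:400]=a[:480,70:470];o[:300,400:]=w;cv2.imwrite('pics/f.png',o)"
```

```text
t 18.5 p [ 508.1 -213.5  303.3] xang 64.1 z [-0.001 -0.    -1.   ] F [-0.6  0.  -0.6] M [-0.07 -0.02  0.04] g 40.4 j [-0.61  0.33  1.28 -0.    1.53 -1.73]
crank_boss 0.72 [ 502.41425831 -214.36732703  250.        ]
crank_knob 0.72 [ 503.37296062 -213.12425187  255.        ]
```

View pics/f.png

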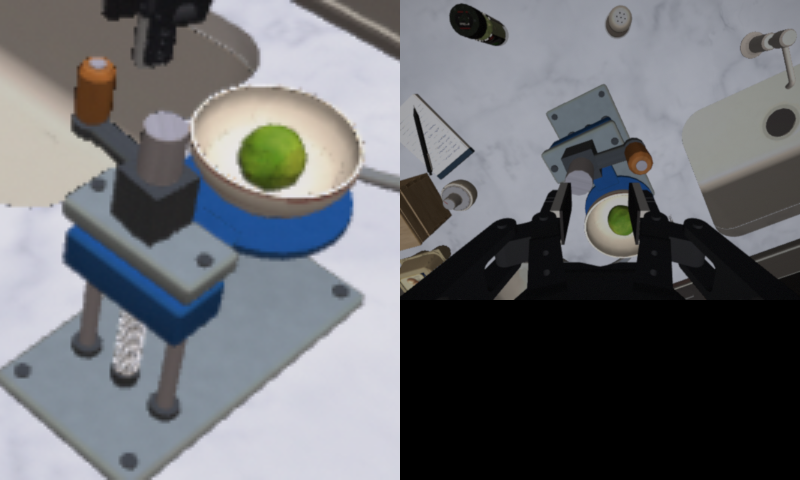

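```bash
python3 -c "
from h import *
k=ray('wrist',(384,253),255);b=ray('wrist',(285,290),250);d=(k-b);print(k,b,np.degrees(np.arctan2(d[1],d[0])))
print(ctrl.finish_job())"
```

```text
[ 517.93550859 -172.65943458  255.        ] [ 515.99951856 -235.38354284  250.        ] 88.23211749828859
the job is handed in; nothing more can be done
None
```

The crank is fitted on the shaft and wound up to the red stops, and I handed the job in at about 18.6 s of the 72 s. No verdict came back.

- **Fitting:** I gripped the boss, lined the socket up with the square shaft using the wrist camera, and lowered it. It went all the way to the collar without needing to be turned, and I felt no pushback.
- **Winding:** I held the knob and turned it clockwise about 620°. The last part was in 20° steps with a force check after each. On the last step the resistance jumped from about 0 N to about 14 N at the knob, and I stopped there. By my estimate the rubber was then pressed in by about 0.2 mm, against the 0.4 mm limit.
- **Letting go:** I backed the knob off 8° until the force was gone, then let go and lifted clear.

**Last checks:** the pictures show the crank upright with its hub on the head plate. By wrist camera the boss was about 2 mm from the shaft axis I had worked out. The salt shaker and spice jar looked undisturbed; the garlic was not in the last views, but the gripper did not go down near it.

After release the knob was at about 88°, 6° further back than where I let it go, about 15° back from the point of greatest pressure. I could not read the lift height directly, so the tray resting against the stops is inferred from the force jump and the knob angle. A rough early shaft position was 5 mm off because the arm was still settling, and I corrected it before fitting. The part-name detector mislocated the boss and knob in the last picture, so I measured them by hand.

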